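# Fish the fitting out of the cooling slot

## Robot

A 7-joint arm with a two-finger parallel gripper is mounted at the origin on a cart in front of the work surface, level with it; the furniture and walls round the work are solid. World frame = base frame: x ahead of the robot, y to its left, z up, the work surface at z = 0. Lengths are in m, angles in rad, forces in N, time in s.
With the tool pointing down it reaches from about 0.4 to 0.85 m from the base axis. Payload 10.4 kg.
Tool frame: the origin (TCP) lies midway between the tips of the shut fingers; the grasp point (between the pads) lies 19 mm behind it; z points along the fingers, y is the line along which they close (so a half turn about z gives the same grasp; the last joint's range is limited). The gripper opens to 87 mm and grips with 3 to 60 N. Pads are 19 mm wide; open, the fingers measure 117 mm over their backs; the gripper's body (75 mm by 190 mm) begins 51 mm behind the grasp point.
Start: joints at [-1.355, 0.332, -0.065, 1.46, 0.022, 1.35, -0.088], TCP at [0.148, 0.607, 0.223] pointing down, gripper open.
Joint ranges: [-2.6, 2.6], [-0.5, 2.12], [-1.47, 1.34], [0.16, 2.42], [-1.27, 4.41], [0.06, 2.06], [-2.6, 2.6]. Speed limits (rad/s): [2.22, 2.22, 2.79, 2.79, 3.14, 3.14, 3.14].

## Interface

Orientations are given as a unit quaternion [x, y, z, w].
In Python, from bench import r gives the robot as it stands.
- The arm moves only by the tool arm_command, never from a script. Its arguments are lists of equal length, an entry for each row: "xyz": the shift along the world's x, y, z in m, a list of three; "rot": the turn, a rotation vector about the world's x, y, z in rad, a list of three. In form: {"xyz": [[tx, ty, tz], ...], "rot": [[ax, ay, az], ...]}. A call has 1 to 20 rows; each row is the pose to reach, as a shift and turn from the pose commanded when the call began; what a row does not reach only later rows make up. A row lasts 1/12 s, in which the tool goes at most 41.7 mm and 7.16 degrees, less where a joint would pass 70% of its speed; a pose out of reach is approached as far as the arm can. A call with a gripper value outside its range is refused whole. "grip" is the opening, from 0 (shut) to 1 (fully open), set as the call begins (left out, the last holds). The fingers move at their own pace and stop on an object; "squeeze" is the grip in N (left out, the last holds). Time passes only in rows, so rows that repeat a pose let the fingers close. It gives the time, the measured TCP pose, the force, the opening and the grip force at its end, in the units of the state.
- r.read_state(): the state, without advancing time (a new reading comes with each control period).
- r.camera(name): name is "side" or "top" or "wrist"; returns the picture (384x512x3 uint8, red, green, blue); there is no depth.
- r.camera_model(name): a dict with "fx", "fy", "cx", "cy" (pixels), "T" (4x4, takes a point from camera to world coordinates). Camera axes: x right, y up, looking along -z (the intrinsics and any distortion apply to the point x, -y, -z); pixel columns grow to the right and rows downward; lengths in m; the calibration is good to about 2 mm. The wrist camera is an equidistant fisheye: a pixel r from the principal point sees the ray r / f radians off the axis. A picture is of the moment at which its call begins: read the wrist's pose just before it. camera_model takes no time and is no camera call; for the wrist camera it gives the pose at the moment of the call.
- r.close_job(): hands the job in; it is judged then, once.
Trained networks look in the newest picture that a camera, given by its name, has taken for a name from the list of things; names that differ only in an ending like _2 or _b are one class to them, and where a whole thing is asked for, a point or a joint stands for the part that bears it (a point fixed in the world has none). Each returns a list of dicts, best first, with "conf" (0 to 1); they miss things now and then, are a little off and sometimes report something else, mostly with a low value. They report only what shows in the picture. A call takes as long as a camera call.
- r.look_for(label, camera): "at" ([x, y, z] in m, in the coordinates of the camera as it stood for that picture, good to about 4 mm: the middle of the surface that is visible of it).
- r.spot_point(label, camera): "at" ([x, y, z] in m, in the coordinates of the camera as it stood for that picture, good to about 4 mm: a listed point, or the origin of a listed thing).
The state is a dict: "time": time; "joint_positions": joint angles; "joint_vel": joint speeds; "joint_torque": joint torques, N m; "ee_pos": TCP position; "eef_rot": TCP orientation; "ft_force": force on the tool from outside, world axes, zero at the start; "torque": the same for the moment, N m; "width": finger opening in m; "grip_force": force on a finger pad.
Only numpy, scipy, OpenCV 4.12 (cv2) and the standard library are available. Lean on these libraries where they do the work, as an engineer would, in place of code of your own. Each camera call takes 0.05 s, during which the arm holds its last target. There are 200 camera calls.

## Task

A brass fitting has dropped into the narrow cooling slot between the two grey housings of the supply unit. Take the bent rod by its wooden handle, lower its blade into the slot behind the fitting and draw the fitting out through the open end until it rests on the cart clear in front of the unit, never touching it with the gripper itself; then leave the rod lying on the cart, also clear of the slot.

Things in the scene. Friction and masses are not known exactly. Their poses are not given: they have to be found in the camera images.
- slot_mouth (a point): Supply unit, fixed: two grey housings 130 mm long, 28 mm wide, 40 mm high, with a straight slot 44 mm wide between them, open above and at the front (socket) end, closed by a plate 130 mm in; its floor is the cart top. This point: on the floor (z = 0), midway between the housings, in the plane of the open end. x axis points level into the slot, y across it, z up.
- fitting_center (a point): The dropped brass fitting (hexagonal foot, round neck, 21 x 18 mm, 21 mm high, about 35 g), upright on the cart top in the slot, 30 to 70 mm in from the open end, up to 6 mm off the slot's middle line. The point is its centre, 10.5 mm above its underside. A like fitting that stands free near the robot's edge of the cart is not wanted.
- hook_grip (a point): Bent rod (loose, 0.14 kg): wooden handle 74 mm long, 24 mm thick, 44 mm high, standing on the cart; from it a 7 mm steel rod runs forward, level, its middle line 34 mm above the handle's underside, then bends straight down to a blade. The point is the handle's centre, 22 mm above its underside. x axis points along the rod to the blade, y across the 24 mm thickness, z up.
- hook_blade (a point): Middle of the lower edge of the bent rod's flat steel blade, 165 mm ahead of the handle's centre along the rod and 22 mm below it (level with the handle's underside). The blade is 24 mm wide across the rod, 4 mm thick along it, 18 mm high. Same axes as the handle's point. (The oscilloscope's tubular stand, behind the unit, begins at x = 0.545 m, 50 mm high.)

How it is judged:
On the way:
1. the rod's blade is lowered into the slot, near the floor (x of hook_blade in the frame of slot_mouth between 0.035 and 0.13 m and y of hook_blade in the frame of slot_mouth between -0.022 and 0.022 m and height (world z) of hook_blade below 0.02 m), for 0.1 s.
At the end, for the whole second after the job is handed in: The fitting rests on the cart, its centre 15 to 300 mm in front of the slot's open end and within 150 mm of the slot's middle line; the bent rod lies still on the cart, let go, with its blade outside the slot (x of fitting_center in the frame of slot_mouth between -0.3 and -0.015 m and y of fitting_center in the frame of slot_mouth between -0.15 and 0.15 m and height (world z) of fitting_center between 0.005 and 0.02 m and (x of hook_blade in the frame of slot_mouth below -0.002 m or y of hook_blade in the frame of slot_mouth above 0.03 m or y of hook_blade in the frame of slot_mouth below -0.03 m) and height (world z) of hook_grip between 0.005 and 0.035 m and linear speed of each of fitting, hook below 0.02 m/s); the robot touches nothing.
It fails at once if the gripper's fingers touch the dropped fitting (contact force between the fingers and fitting above 0.3 N).
It also fails if it takes over 32 s, if anything falls off the work surface, if the arm or the gripper's body presses on something with over 40 N, if the wrist force passes 120 N, or if a joint passes its speed limit or range.

## Working session

There is one attempt and no reset: what is moved stays moved. The work goes in short steps, Python scripts to look and compute and a tool call to move; the robot and the scene stay as the last step left them, time stands still between calls to the robot, and variables do not carry over. Pictures are saved under pics/ and viewed, at most 10 in all, crops included, and the job is handed in when it is done.

Besides the shell and the picture viewer there is one more tool, called after "Request:" by a JSON object that holds its "method" and its "body". arm_command: Moves the arm, as the interface text tells. Its arguments: {"type":"object","properties":{"xyz":{"type":"array"},"rot":{"type":"array"},"grip":{"type":"number"},"squeeze":{"type":"number"}},"required":["xyz","rot"]}

```bash
mkdir -p pics; ls; cat > h.py <<'E'
from bench import r
import numpy as np, cv2
def snap(n,f=None):
    M=r.camera_model(n); im=r.camera(n)
    if f: cv2.imwrite('pics/'+f,im[:,:,::-1])
    return M,im
def W(M,p): return (np.array(M['T'])@np.r_[p,1])[:3]
def pts(n,labels,M,fn='spot_point'):
    for l in labels:
        for d in getattr(r,fn)(l,n)[:3]:
            print(n,fn[:4],l,round(d['conf'],2),W(M,d['at']).round(4))
E
python3 - <<'E'
from h import *
s=r.read_state(); print(s['time'],s['ee_pos'],s['eef_rot'],s['width'])
L=['slot_mouth','fitting_center','hook_grip','hook_blade']
for n in ['top','side']:
    M,im=snap(n,n+'0.png'); pts(n,L,M)
    print({k:np.round(v,3).tolist() for k,v in M.items()})
E
```

```text
pics
0.0 [0.14774837 0.60689262 0.22175498] [ 1.19110791e-01  9.92880725e-01 -6.94350074e-04 -4.79493894e-05] 0.0870326055035727
top spot slot_mouth 0.61 [0.457  0.1177 0.0005]
top spot fitting_center 0.62 [0.4644 0.1553 0.0071]
top spot hook_grip 0.78 [ 0.4739 -0.1894  0.0256]
top spot hook_blade 0.93 [ 0.482  -0.0261 -0.0015]
{'fx': 473.527, 'fy': 473.527, 'cx': 254.531, 'cy': 201.698, 'T': [[-0.009, 0.993, -0.115, 0.385], [-1.0, -0.008, 0.01, 0.011], [0.009, 0.115, 0.993, 0.931], [0.0, 0.0, 0.0, 1.0]]}
side spot slot_mouth 0.78 [0.4583 0.1151 0.002 ]
side spot fitting_center 0.59 [0.4641 0.1572 0.0127]
side spot hook_grip 0.91 [ 0.4776 -0.1906  0.0279]
side spot hook_blade 0.66 [ 0.4813 -0.0251  0.005 ]
{'fx': 387.839, 'fy': 387.839, 'cx': 258.481, 'cy': 192.569, 'T': [[-0.997, -0.015, 0.075, 0.522], [0.073, -0.464, 0.883, 0.768], [0.022, 0.886, 0.464, 0.451], [0.0, 0.0, 0.0, 1.0]]}
```

View pics/top0.png

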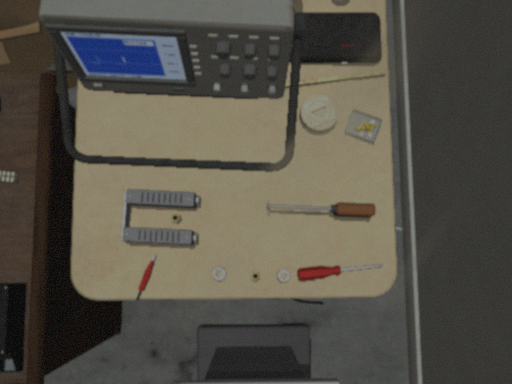

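View pics/side0.png

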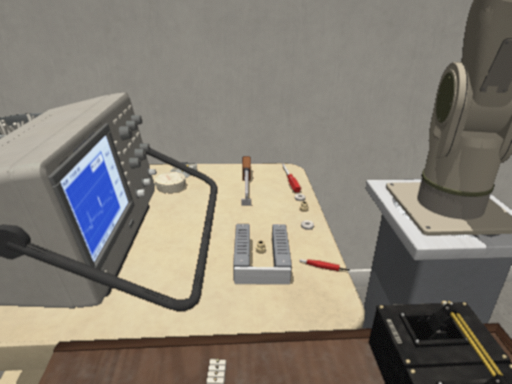

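The top view shows the unit at cols 125–200, rows 190–245, with its mouth facing right. The fitting is at (177,218), the rod's handle at (354,210) and its blade at (268,208). The decoy is at (255,276). I'll enlarge to measure the axes.

```bash
python3 - <<'E'
import cv2
im=cv2.imread('pics/top0.png')
a=cv2.resize(im[180:255,115:215],None,fx=6,fy=6,interpolation=cv2.INTER_CUBIC)
b=cv2.resize(im[195:225,260:380],None,fx=5,fy=5,interpolation=cv2.INTER_CUBIC)
import numpy as np
c=np.zeros((600,600,3),'uint8');c[:450,:600]=a;c[450:600,:600]=b
cv2.imwrite('pics/crop0.png',c)
E
```

```text
(no output)
```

View pics/crop0.png

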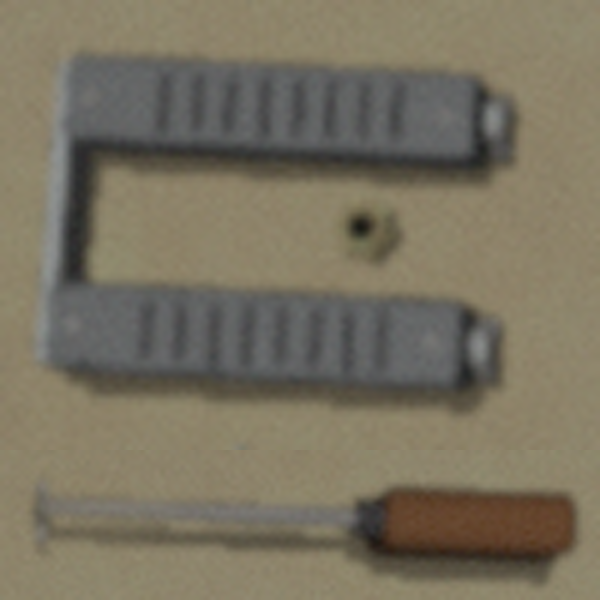

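```bash
cat >> h.py <<'E'
def dep(M,u,v,z):
    T=np.array(M['T']); d=T[:3,:3]@np.array([(u-M['cx'])/M['fx'],-(v-M['cy'])/M['fy'],-1]); o=T[:3,3]
    return o+d*(z-o[2])/d[2]
E
python3 - <<'E'
from h import *
M=r.camera_model('top')
A=lambda x,y,z:dep(M,115+x/6-.4,180+y/6-.4,z)
B=lambda x,y,z:dep(M,260+x/5-.4,195+(y-450)/5-.4,z)
yaw=lambda a,b:np.degrees(np.arctan2((a-b)[1],(a-b)[0]))
for n,a,b in [('upin',(85,148),(470,158)),('loin',(65,283),(460,303)),('upout',(70,55),(475,78)),('loout',(50,362),(455,388))]:
    p,q=A(*a,.04),A(*b,.04); print(n,p.round(4),q.round(4),yaw(p,q))
p,q=A(475,78,.04),A(455,388,.04); print('front yaw',yaw(p,q), (p+q)/2)
print('fit base',A(370,235,.005),'hole',A(360,226,.021))
print('handle',B(478,522,.044)); a,b=B(45,510,.034),B(360,520,.034);print('rod',a,b,yaw(a,b)); print('handle yaw',yaw(B(383,520,.044),B(573,524,.044)))
print('blade',B(42,515,.018))
E
```

```text
upin [0.4854 0.2391 0.04  ] [0.4813 0.1181 0.04  ] 88.0356561118276
loin [0.443  0.2444 0.04  ] [0.4356 0.1209 0.04  ] 86.60652751490126
upout [0.515  0.2445 0.04  ] [0.5067 0.1167 0.04  ] 86.26782288166268
loout [0.4183 0.2486 0.04  ] [0.4091 0.1223 0.04  ] 85.8291552664057
front yaw -3.3356372953099838 [0.4579135  0.11949646 0.04      ]
fit base [0.46005471 0.15473012 0.005     ] hole [0.46168203 0.15547447 0.021     ]
handle [ 0.47253855 -0.18808472  0.044     ]
rod [ 0.47947359 -0.02517479  0.034     ] [ 0.47465938 -0.14527027  0.034     ] 87.70444178427246
handle yaw 88.31950755034833
blade [ 0.47921552 -0.02462994  0.018     ]
```

The slot mouth is near (0.458, 0.118) with yaw about 86.5°. The fitting is near (0.462, 0.155). The handle is near (0.473, -0.189) with yaw about 88°. The two measurements agree, so I'm moving to a pose above the handle.

Request:
{"method": "arm_command", "body": {"xyz": [[0.33,-0.4,0],[0.33,-0.4,0],[0.33,-0.4,0],[0.33,-0.4,0],[0.33,-0.4,0],[0.33,-0.4,0],[0.33,-0.4,0],[0.33,-0.4,0],[0.33,-0.4,0],[0.33,-0.4,0],[0.33,-0.4,0],[0.326,-0.778,-0.06],[0.326,-0.778,-0.06],[0.326,-0.778,-0.06],[0.326,-0.778,-0.06],[0.326,-0.778,-0.06],[0.326,-0.778,-0.06],[0.326,-0.778,-0.06],[0.326,-0.778,-0.06],[0.326,-0.778,-0.06]], "rot": [[0,0,-1.37],[0,0,-1.37],[0,0,-1.37],[0,0,-1.37],[0,0,-1.37],[0,0,-1.37],[0,0,-1.37],[0,0,-1.37],[0,0,-1.37],[0,0,-1.37],[0,0,-1.37],[0,0,-1.37],[0,0,-1.37],[0,0,-1.37],[0,0,-1.37],[0,0,-1.37],[0,0,-1.37],[0,0,-1.37],[0,0,-1.37],[0,0,-1.37]], "grip": 1}}

```text
time: 2.17
ee_pos: [0.4692, -0.1183, 0.1705]
eef_rot: [0.72, 0.694, 0.001, 0.0]
ft_force: [1.0, 0.2, 0.0]
width: 0.0867
grip_force: 0.0
```

```bash
python3 - <<'E'
from h import *
s=r.read_state(); print(s['ee_pos'])
M,im=snap('wrist','w1.png'); pts('wrist',['hook_grip','hook_blade','slot_mouth','fitting_center'],M)
E
```

```text
[ 0.46924747 -0.11834219  0.17047047]
wrist spot hook_grip 0.85 [ 0.4734 -0.1923  0.0224]
wrist spot hook_blade 0.63 [ 4.781e-01 -2.540e-02 -1.000e-04]
```

View pics/w1.png

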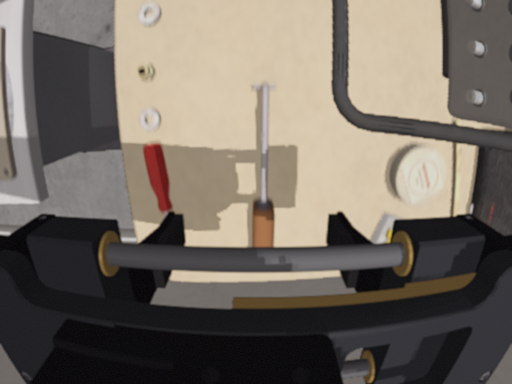

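The rod lies straight between the open fingers, with the blade at (265,87) and the handle at (263,225). Descending to grasp now.

Request:
{"method": "arm_command", "body": {"xyz": [[0.005,-0.03,-0.02],[0.005,-0.054,-0.05],[0.005,-0.054,-0.09],[0.005,-0.054,-0.12],[0.005,-0.054,-0.145],[0.005,-0.054,-0.161],[0.005,-0.054,-0.161],[0.005,-0.054,-0.161]], "rot": [[0,0,0],[0,0,0],[0,0,0],[0,0,0],[0,0,0],[0,0,0],[0,0,0],[0,0,0]]}}

```text
time: 3.08
ee_pos: [0.4744, -0.1691, 0.0091]
eef_rot: [0.72, 0.694, -0.0, -0.001]
ft_force: [-0.8, 0.1, 0.3]
width: 0.0872
grip_force: 0.0
```

Request:
{"method": "arm_command", "body": {"xyz": [[0,0,0],[0,0,0],[0,0,0],[0,0,0],[0,0,0],[0,0,0],[0,0,0],[0,0,0]], "rot": [[0,0,0],[0,0,0],[0,0,0],[0,0,0],[0,0,0],[0,0,0],[0,0,0],[0,0,0]], "grip": 0, "squeeze": 50}}

```text
time: 3.75
ee_pos: [0.4744, -0.1704, 0.0093]
eef_rot: [0.72, 0.694, 0.0, 0.0]
ft_force: [-0.0, 0.8, -0.2]
width: 0.0418
grip_force: 0.0
```

Request:
{"method": "arm_command", "body": {"xyz": [[0,0,0],[0,0,0],[0,0,0],[0,0,0],[0,0,0],[0,0,0]], "rot": [[0,0,0],[0,0,0],[0,0,0],[0,0,0],[0,0,0],[0,0,0]]}}

```text
time: 4.25
ee_pos: [0.4744, -0.1704, 0.0092]
eef_rot: [0.72, 0.694, 0.0, 0.0]
ft_force: [0.7, 0.6, -0.6]
width: 0.0236
grip_force: 50.0
```

Request:
{"method": "arm_command", "body": {"xyz": [[0,0,0.01],[0,0,0.03],[0,0,0.05],[0,0,0.07],[0,0,0.075],[0,0,0.075]], "rot": [[0,0,0],[0,0,0],[0,0,0],[0,0,0],[0,0,0],[0,0,0]]}}

```text
time: 4.75
ee_pos: [0.4754, -0.1705, 0.0858]
eef_rot: [0.72, 0.694, 0.001, 0.001]
ft_force: [-0.4, -0.0, -1.9]
width: 0.0235
grip_force: 50.0
```

```bash
python3 - <<'E'
from h import *
s=r.read_state(); print(s['ee_pos'],s['width'],s['grip_force'])
M,im=snap('wrist','w2.png'); pts('wrist',['hook_blade','hook_grip','slot_mouth','fitting_center'],M)
M,im=snap('side','s2.png'); pts('side',['hook_blade','hook_grip'],M)
E
```

```text
[ 0.47538423 -0.17048405  0.08577211] 0.02347119573414795 49.984404277056456
wrist spot hook_grip 0.89 [ 0.4739 -0.1928  0.1   ]
side spot hook_blade 0.9 [ 0.4821 -0.0251  0.08  ]
side spot hook_grip 0.65 [ 0.4611  0.1166 -0.0019]
side spot hook_grip 0.63 [ 0.4757 -0.1876  0.1017]
```

The grip holds at 23.5 mm and 50 N. The blade lifted with the handle, so the rod is level. Carrying the blade over the slot behind the fitting.

Request:
{"method": "arm_command", "body": {"xyz": [[-0.002,0.02,0],[-0.005,0.05,0],[-0.008,0.08,0],[-0.011,0.11,0],[-0.014,0.14,0],[-0.017,0.17,0],[-0.019,0.2,0],[-0.021,0.218,0],[-0.021,0.223,0],[-0.021,0.223,0],[-0.021,0.223,0]], "rot": [[0,0,-0.01],[0,0,-0.02],[0,0,-0.02],[0,0,-0.02],[0,0,-0.02],[0,0,-0.02],[0,0,-0.02],[0,0,-0.02],[0,0,-0.02],[0,0,-0.02],[0,0,-0.02]]}}

```text
time: 6.07
ee_pos: [0.4534, 0.0517, 0.0841]
eef_rot: [0.727, 0.686, -0.0, 0.0]
ft_force: [-0.3, 0.5, -1.1]
width: 0.0235
grip_force: 50.0
```

```bash
python3 - <<'E'
from h import *
s=r.read_state(); print(s['ee_pos'],s['width'],s['grip_force'])
L=['hook_blade','slot_mouth','fitting_center']
ims=[]
for n in ['side','wrist']:
    M,im=snap(n,n+'3.png'); pts(n,L,M); ims.append(im)
M,t=snap('top','top3.png'); pts('top',L,M)
a=cv2.resize(ims[0][200:300,200:320],(480,400)); b=cv2.resize(t[170:260,110:270],(711,400))
cv2.imwrite('pics/c3a.png',a[:,:,::-1]);cv2.imwrite('pics/c3b.png',b[:,:,::-1])
E
```

```text
[0.45344468 0.05168977 0.08409441] 0.023521913731171573 49.98407894745469
side spot hook_blade 0.63 [0.4628 0.1977 0.078 ]
side spot hook_blade 0.45 [0.4538 0.0329 0.1009]
side spot slot_mouth 0.69 [0.4602 0.1177 0.0006]
side spot fitting_center 0.5 [0.4665 0.1551 0.0145]
wrist spot fitting_center 0.56 [0.4498 0.027  0.098 ]
wrist spot fitting_center 0.42 [0.458  0.1522 0.0107]
top spot hook_blade 0.61 [0.4641 0.1999 0.0743]
top spot fitting_center 0.48 [0.4642 0.1976 0.0752]
```

View pics/c3a.png

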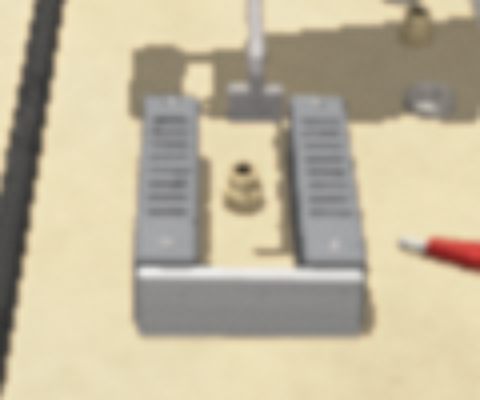

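View pics/wrist3.png

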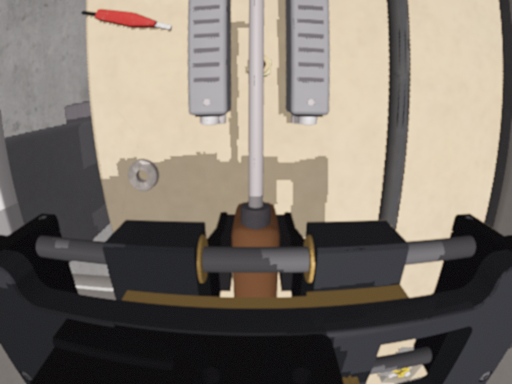

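Side view: the blade at (257,100) hangs in line with the slot, and the fitting is at (243,190). Wrist view: the rod at column 256 is centred between the housings' inner edges at columns 228 and 290. Lowering now.

Request:
{"method": "arm_command", "body": {"xyz": [[0.001,0,-0.01],[0.001,0,-0.025],[0.001,0,-0.04],[0.001,0,-0.055],[0.001,0,-0.064],[0.001,0,-0.068],[0.001,0,-0.071],[0.001,0,-0.071],[0.001,0,-0.071]], "rot": [[0,0,0],[0,0,0],[0,0,0],[0,0,0],[0,0,0],[0,0,0],[0,0,0],[0,0,0],[0,0,0]]}}

```text
time: 7.42
ee_pos: [0.4548, 0.0526, 0.0136]
eef_rot: [0.727, 0.686, 0.0, 0.0]
ft_force: [0.8, 0.8, -1.8]
width: 0.0234
grip_force: 50.0
```

```bash
python3 - <<'E'
from h import *
L=['hook_blade','fitting_center']
M,im=snap('side','side4.png'); pts('side',L,M)
M,t=snap('top','top4.png'); pts('top',L,M)
a=cv2.resize(im[210:290,220:310],(450,400)); b=cv2.resize(t[180:250,115:175],(343,400))
cv2.imwrite('pics/c4.png',np.hstack([a,b])[:,:,::-1])
E
```

```text
side spot hook_blade 0.83 [0.4659 0.1977 0.0055]
side spot fitting_center 0.41 [0.4655 0.1566 0.0146]
top spot hook_blade 0.62 [0.4645 0.1983 0.0037]
```

View pics/c4.png

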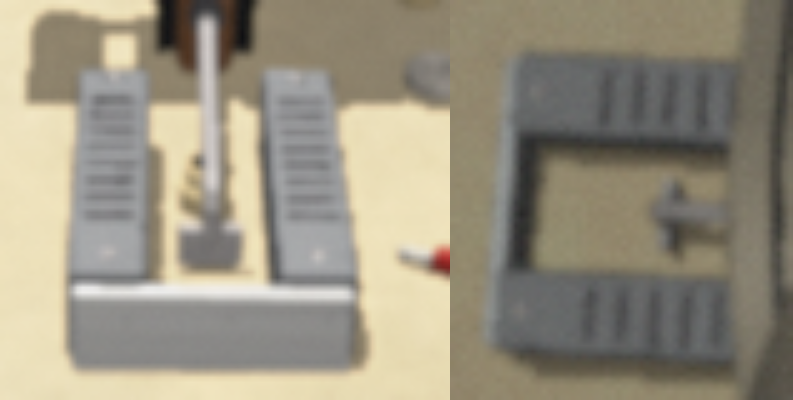

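The blade stands in the slot behind the fitting, near the middle. The fitting is about 3 mm toward +x of the blade's centre, within the blade's width. Drawing it out along the slot axis.

Request:
{"method": "arm_command", "body": {"xyz": [[0.002,-0.004,0],[0.002,-0.011,0],[0.001,-0.018,0],[0.001,-0.025,0],[0,-0.032,0],[0,-0.039,0],[0,-0.046,0],[-0.001,-0.053,0],[-0.001,-0.06,0],[-0.002,-0.067,0],[-0.002,-0.074,0],[-0.003,-0.08,0],[-0.003,-0.085,0],[-0.003,-0.088,0],[-0.003,-0.09,0],[-0.003,-0.09,0]], "rot": [[0,0,0],[0,0,0],[0,0,0],[0,0,0],[0,0,0],[0,0,0],[0,0,0],[0,0,0],[0,0,0],[0,0,0],[0,0,0],[0,0,0],[0,0,0],[0,0,0],[0,0,0],[0,0,0]]}}

```text
time: 9.05
ee_pos: [0.4514, -0.0377, 0.0132]
eef_rot: [0.727, 0.686, -0.0, 0.0]
ft_force: [0.4, 1.0, -1.9]
width: 0.0235
grip_force: 50.0
```

```bash
python3 - <<'E'
from h import *
L=['hook_blade','fitting_center']
M,im=snap('side'); pts('side',L,M)
M,w=snap('wrist'); pts('wrist',L,M)
a=cv2.resize(im[190:290,220:310],(360,400)); b=cv2.resize(w[0:200,150:360],(420,400))
cv2.imwrite('pics/c5.png',np.hstack([a,b])[:,:,::-1])
E
```

```text
side spot hook_blade 0.69 [0.4601 0.1017 0.0063]
side spot fitting_center 0.42 [0.4585 0.0975 0.0119]
wrist spot fitting_center 0.61 [0.4509 0.0948 0.0104]
wrist spot fitting_center 0.24 [ 0.45   -0.0599  0.0287]
```

View pics/c5.png

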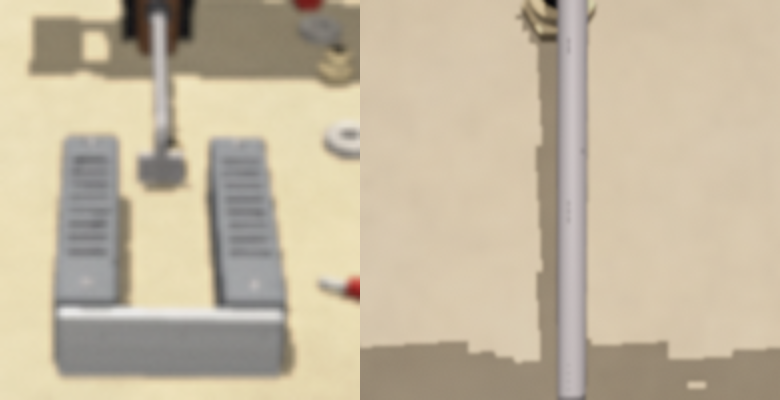

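The fitting is at the front of the blade, under the rod at wrist crop (560,15), and at about y = 0.096. Drawing it further out.

Request:
{"method": "arm_command", "body": {"xyz": [[0,-0.004,0],[-0.001,-0.011,0],[-0.001,-0.018,0],[-0.002,-0.025,0],[-0.002,-0.032,0],[-0.002,-0.039,0],[-0.003,-0.046,0],[-0.003,-0.053,0],[-0.004,-0.058,0],[-0.004,-0.062,0],[-0.004,-0.065,0],[-0.004,-0.065,0],[-0.004,-0.063,-0.001],[-0.004,-0.063,-0.002],[-0.004,-0.063,-0.003],[-0.004,-0.063,-0.004],[-0.004,-0.063,-0.004],[-0.004,-0.063,-0.004]], "rot": [[0,0,0],[0,0,0],[0,0,0],[0,0,0],[0,0,0],[0,0,0],[0,0,0],[0,0,0],[0,0,0],[0,0,0],[0,0,0],[0,0,0],[0,0,0],[0,0,0],[0,0,0],[0,0,0],[0,0,0],[0,0,0]]}}

```text
time: 10.85
ee_pos: [0.4475, -0.1003, 0.0092]
eef_rot: [0.727, 0.686, 0.0, 0.0]
ft_force: [-0.4, 0.5, -1.5]
width: 0.0233
grip_force: 50.0
```

```bash
python3 - <<'E'
from h import *
L=['hook_blade','hook_grip','fitting_center']
M,im=snap('side','s6.png'); pts('side',L,M)
M,w=snap('wrist'); pts('wrist',L,M)
E
```

```text
side spot hook_blade 0.56 [0.4594 0.0477 0.0037]
side spot hook_grip 0.61 [ 0.4494 -0.1203  0.0278]
side spot fitting_center 0.6 [0.4563 0.0315 0.0138]
wrist spot hook_grip 0.76 [ 0.4451 -0.1213  0.0232]
wrist spot fitting_center 0.82 [0.4469 0.0286 0.009 ]
```

The fitting is about 87 mm in front of the mouth and the rod is at floor level. Releasing and lifting clear.

Request:
{"method": "arm_command", "body": {"xyz": [[0,0,0],[0,0,0],[0,0,0],[0,0,0],[0,0,0],[0,0,0],[0,0,0],[0,0,0],[0,0,0],[0,0,0],[0,0,0.01],[0,0,0.03],[0,0,0.06],[0,0,0.09],[0,0,0.12],[0,0,0.14],[0,0,0.15],[0,0,0.15]], "rot": [[0,0,0],[0,0,0],[0,0,0],[0,0,0],[0,0,0],[0,0,0],[0,0,0],[0,0,0],[0,0,0],[0,0,0],[0,0,0],[0,0,0],[0,0,0],[0,0,0],[0,0,0],[0,0,0],[0,0,0],[0,0,0]], "grip": 0.8}}

```text
time: 12.75
ee_pos: [0.4486, -0.1004, 0.1614]
eef_rot: [0.727, 0.686, 0.002, 0.001]
ft_force: [0.6, -0.1, -0.4]
width: 0.07
grip_force: 0.0
```

```bash
python3 - <<'E'
from h import *
L=['hook_blade','hook_grip','fitting_center']
M,im=snap('side'); pts('side',L,M)
M,w=snap('wrist'); pts('wrist',L,M)
a=cv2.resize(im[140:290,200:330],(347,400)); b=cv2.resize(w[0:280,100:400],(428,400))
cv2.imwrite('pics/c7.png',np.hstack([a,b])[:,:,::-1])
E
```

```text
side spot hook_blade 0.6 [0.4557 0.0436 0.0031]
side spot hook_grip 0.76 [ 0.449  -0.1222  0.026 ]
side spot hook_grip 0.71 [0.4589 0.1155 0.0019]
side spot fitting_center 0.38 [0.4547 0.0331 0.0151]
side spot fitting_center 0.22 [ 0.4477 -0.1199  0.0288]
wrist spot hook_blade 0.73 [0.4519 0.0423 0.0049]
wrist spot hook_grip 0.56 [ 0.446  -0.1229  0.0205]
wrist spot fitting_center 0.7 [0.4534 0.0429 0.0048]
wrist spot fitting_center 0.5 [0.4463 0.0277 0.0087]
```

View pics/c7.png

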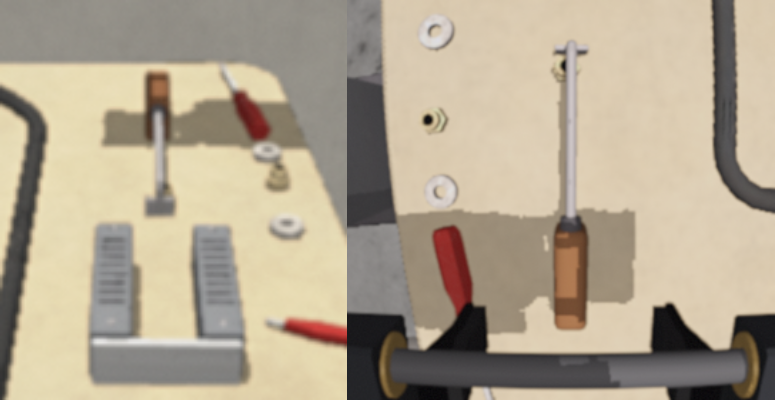

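The fitting stands upright in front of the blade at wrist crop (562,66). The slot is empty, the rod stands free on the cart, and the gripper is clear. Handing in.

```bash
python3 -c "
from bench import r
print(r.close_job())"
```

```text
the job is handed in; nothing more can be done
None
```

The job is handed in: the last pictures show the fitting upright on the cart about 87 mm in front of the slot, with the rod let go on the cart clear of the slot and the gripper touching nothing; it gave no verdict.

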